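Start a dosing run: zero the balance, start the stirrer, start the pump

TASK

Start the dosing run by pressing three latching keys down with a fingertip, in this order: the wide zero key on the balance, then the round key on the stirrer, then the big square start key on the pump. Press each gently until it is down and stays down, and take the finger off it before going to the next. Do not press the two small round keys, and leave the glassware and everything else standing where it is: nothing is to be picked up.

Things in the scene. Friction and masses are not known exactly. Their poses are not given: they have to be found in the camera images.
- balance: laboratory balance: flat white box 160 wide, 220 deep, deck 40 mm high, with a round steel weighing pan (124 mm across, top 52 mm high) on its rear part and two black keys near its front edge. Origin under the centre of its underside on the bench; x points from its front (where the keys are) to its rear, y to its left seen from the front, z up. Fixed to the bench.
- tare_key (a joint): travel of the balance's zero key, the wide bar-shaped one (46 mm wide, 22 mm deep), left of centre as seen from the front. 0 is up; its plunger slides 6 mm straight down (value grows, m) against about 3 N of friction to a stop at 0.006, and stays where it is left.
- tare_key_top (a point): centre of the top face of the zero key (moves with it): 85 mm towards the front and 30 mm to the left of the balance's origin, 56 mm above the bench when up (16 mm above the deck). Sprung cap, 1.5 N per mm: it gives 2 mm until the 3 N are reached, then the plunger goes down with it, then at the stop the cap gives on; let go, the cap springs back. So pushing the top 8 to 12 mm down takes the key fully down, with 3 to 9 N.
- balance_small_key (a joint): travel of the balance's small round key (18 mm across), 82 mm to the right of the zero key; same height and movement as the zero key. Not to be pressed.
- stirrer: magnetic stirrer: grey box 130 wide, 220 deep, front deck 50 mm high, with a round white plate (116 mm across, top 72 mm high) on its rear part; near its front edge one round black key and, 70 mm to the right of it, a fixed grey speed knob (34 mm across, 18 mm high, 2 mm higher than the key). Origin under the centre of its underside on the bench; x points from its front (where the keys are) to its rear, y to its left seen from the front, z up. Fixed to the bench.
- stirrer_key (a joint): travel of the stirrer's round key (30 mm across), left of centre as seen from the front. 0 is up; its plunger slides 6 mm straight down (value grows, m) against about 3 N of friction to a stop at 0.006, and stays where it is left.
- stirrer_key_top (a point): centre of the top face of the stirrer's key (moves with it): 80 mm towards the front and 32 mm to the left of the stirrer's origin, 66 mm above the bench when up (16 mm above the deck). Sprung cap, 1.5 N per mm: it gives 2 mm until the 3 N are reached, then the plunger goes down with it, then at the stop the cap gives on; let go, the cap springs back. So pushing the top 8 to 12 mm down takes the key fully down, with 3 to 9 N.
- pump: dosing pump: white box 130 wide, 210 deep, with a low front deck 60 mm high, a rear housing 120 mm high (its front wall 65 mm behind the keys' centres) and a grey round roller head on top of that (to 162 mm); two black keys on the low deck. Origin under the centre of its underside on the bench; x points from its front (where the keys are) to its rear, y to its left seen from the front, z up. Fixed to the bench.
- pump_key (a joint): travel of the pump's start key, the big square one (30 by 30 mm), left of centre as seen from the front. 0 is up; its plunger slides 6 mm straight down (value grows, m) against about 3 N of friction to a stop at 0.006, and stays where it is left.
- pump_key_top (a point): centre of the top face of the pump's start key (moves with it): 75 mm towards the front and 26 mm to the left of the pump's origin, 76 mm above the bench when up (16 mm above the deck). Sprung cap, 1.5 N per mm: it gives 2 mm until the 3 N are reached, then the plunger goes down with it, then at the stop the cap gives on; let go, the cap springs back. So pushing the top 8 to 12 mm down takes the key fully down, with 3 to 9 N.
- pump_small_key (a joint): travel of the pump's small round key (18 mm across), 70 mm to the right of the start key; same height and movement as the start key. Not to be pressed.
- beaker_mid (a point): middle of the empty glass beaker (54 mm across, 60 mm high) that stands loose on the balance's pan
- flask_mid (a point): middle of the conical glass flask (64 mm across at the foot, 90 mm high) that stands loose on the stirrer's plate
- weight_mid (a point): middle of the steel calibration weight (26 mm across, 44 mm high) standing left of the balance
- vial_mid (a point): middle of the amber vial (26 mm across, 55 mm high) standing right of the stirrer
- dropper_mid (a point): middle of the white dropper bottle (36 mm across, 85 mm high) standing left of the pump

How it is judged:
On the way, in this order (a step that is already met when the one before it is completed fails the run):
1. the balance's zero key is down (over 4 mm) and the finger is off it, the other two keys still up (value of joint tare_key above 0.004 m and value of joint each of stirrer_key, pump_key below 0.002 m and contact force between the fingers and balance below 0.3 N and contact force between the fingers and stirrer below 0.3 N and contact force between the fingers and pump below 0.3 N), for 0.1 s.
2. the stirrer's key is down too and the finger is off it, the pump's key still up (value of joint each of tare_key, stirrer_key above 0.004 m and value of joint pump_key below 0.002 m and contact force between the fingers and balance below 0.3 N and contact force between the fingers and stirrer below 0.3 N and contact force between the fingers and pump below 0.3 N), for 0.1 s.
3. the pump's start key is down too and the finger is off it (value of joint each of tare_key, stirrer_key, pump_key above 0.004 m and contact force between the fingers and balance below 0.3 N and contact force between the fingers and stirrer below 0.3 N and contact force between the fingers and pump below 0.3 N), for 0.1 s.
At the end, for the whole second after the job is handed in: The zero key, the stirrer's key and the pump's start key are all down by more than 4 of their 6 mm, the two small round keys are up (within 2 mm), and every loose thing is within 15 mm of where it stood (value of joint each of tare_key, stirrer_key, pump_key above 0.004 m and value of joint each of balance_small_key, pump_small_key below 0.002 m and distance of each of beaker_mid, flask_mid, weight_mid, vial_mid, dropper_mid from where it was at the start of the episode below 0.015 m); the robot touches nothing.
It fails at once if the stirrer's key goes down (2 mm) before the balance's zero key is down (value of joint stirrer_key above 0.002 m and value of joint tare_key below 0.004 m).
It fails at once if the pump's start key goes down (2 mm) before the stirrer's key is down (value of joint pump_key above 0.002 m and value of joint stirrer_key below 0.004 m).
It fails at once if one of the two small round keys is pressed (over 2 mm) (value of joint any of balance_small_key, pump_small_key above 0.002 m).
It fails at once if an instrument or its key is pressed hard (over 25 N) (contact force between any of the arm, the fingers and balance above 25 N or contact force between any of the arm, the fingers and stirrer above 25 N or contact force between any of the arm, the fingers and pump above 25 N).
It fails at once if a loose thing is lifted, knocked or pushed (over 15 mm) (distance of any of beaker_mid, flask_mid, weight_mid, vial_mid, dropper_mid from where it was at the start of the episode above 0.015 m).
It also fails if it takes over 48 s, if anything falls off the work surface, if the arm or the gripper's body presses on something with over 40 N, if the wrist force passes 120 N, or if a joint passes its speed limit or range.

ROBOT

A 6-joint arm with a two-finger parallel gripper is mounted at the origin on the work surface. World frame = base frame: x ahead of the robot, y to its left, z up, the work surface at z = 0. Lengths are in m, angles in rad, forces in N, time in s.
With the tool pointing down it reaches from about 0.425 to 0.95 m from the base axis. Payload 3.5 kg.
Tool frame: the origin (TCP) lies on the centre line of the jaws, within the pads' length; the fingertips stand 11 mm ahead of it and the grasp point (between the pads) lies 8 mm behind it; x points along the fingers, y is the direction in which the jaws open and shut, and the axes are right-handed (so a half turn about x gives the same grasp; the last joint's range is limited). The gripper opens to 85 mm and grips with 20 to 120 N. Pads are 22 mm wide; open, the fingers measure 114 mm over their backs; the gripper's body (76 mm by 85 mm) begins 54 mm behind the grasp point. The pads swing forward as they close: fully open they stand 13 mm farther back than shut.
Start: joints at [1.138, 0.286, 1.577, -0, 1.279, -0.15], TCP at [0.188, 0.648, 0.242] pointing down, gripper open.
Joint ranges: [-2.77, 2.77], [-0.9, 2.22], [0.21, 2.48], [-1.53, 4.67], [0.24, 2.81], [-2.84, 2.84]. Speed limits (rad/s): [2.79, 2.79, 3.14, 3.14, 3.14, 3.14].

INTERFACE

Orientations are given as a unit quaternion [x, y, z, w].
In Python, from plant import ctrl gives the robot as it stands. The module is installed in compiled form; this text tells all that it offers.
- The arm moves only by the tool drive_tool, never from a script. Its argument "series" is a list of rows, each a list of 2 entries, a list of its own where there are three numbers: the shift along the tool's x, y, z in units of 50 mm (1.0 is 50 mm), then the turn, a rotation vector about the tool's x, y, z in degrees. A call has 1 to 5 rows; each row shifts and turns the pose as measured when the row begins, along the tool's axes as they then stand; what a row does not reach is not made up. A row lasts 1/10 s, in which the tool goes at most 50 mm and 8.59 degrees, less where a joint would pass 70% of its speed; a pose out of reach is approached as far as the arm can. A call is refused whole if a number of a shift passes 1 or a number of a turn 8.59, either way. A call with a gripper value outside its range is refused whole. "grip" is the gripper's target within -1 to 1 (fully open at 1, half-way at 0, shut at -1), set as the call begins (left out, the last holds). The fingers move at their own pace and stop on an object; "newtons" is the grip in N (left out, the last holds). Time passes only in rows, so rows that do not move let the fingers close. It gives the time, the measured TCP pose, the force and the opening at its end, in the units of the state.
- ctrl.get_state(): the state, without advancing time (a new reading comes with each control period).
- ctrl.read_camera(name): name is "side" or "top"; returns a dict with "img" (480x640x3 uint8, red, green, blue), "camera_matrix" (3x3 intrinsics, pixels), "R" (3x3) and "t" (3): a world point X has camera coordinates R X + t. Camera axes: x right, y down, z forward; pixel columns grow to the right and rows downward; lengths in m; the calibration is good to about 2 mm. A picture is of the moment at which its call begins. There is no depth.
- ctrl.sign_off(): hands the job in, once; it reports no verdict.
The state is a dict: "time": time; "qpos": joint angles; "dq": joint speeds; "joint_efforts": joint torques, N m; "eef_pos": TCP position; "tcp_rot": TCP orientation; "contact_force": force on the tool from outside, world axes, zero at the start; "wrist_torque": the same for the moment, N m; "opening": opening from 0.0 (shut) to 1.0 (fully open).
Only numpy, scipy, OpenCV 4.12 (cv2) and the standard library are available. Lean on these libraries where they do the work, as an engineer would, in place of code of your own. Each camera call takes 0.05 s, during which the arm holds its last target.

## Working session

There is one attempt and no reset: what is moved stays moved. The work goes in short steps, Python scripts to look and compute and a tool call to move; the robot and the scene stay as the last step left them, time stands still between calls to the robot, and variables do not carry over. Pictures are saved under pics/ and viewed, and the job is handed in when it is done.

Besides the shell and the picture viewer there is one more tool, called as name(argument=value, ...) on one line, values as JSON. drive_tool: Moves the arm, as the interface text tells. Its arguments: {"type":"object","properties":{"series":{"type":"array"},"grip":{"type":"number"},"newtons":{"type":"number"}},"required":["series"]}

```bash
mkdir -p pics; python3 - <<'E'
from plant import ctrl
import cv2,numpy as np
for n in("top","side"):
    c=ctrl.read_camera(n);cv2.imwrite(f"pics/{n}0.png",c["img"][:,:,::-1])
    print(n,c["camera_matrix"].tolist(),c["R"].round(4).tolist(),c["t"].round(4).tolist())
    np.savez(f"{n}.npz",K=c["camera_matrix"],R=c["R"],t=c["t"])
s=ctrl.get_state();print(s)
E
```

```text
top [[476.8660837737186, 0.0, 321.1920815711808], [0.0, 476.8660837737186, 233.88281672399006], [0.0, 0.0, 1.0]] [[0.0089, -0.9998, -0.0191], [-0.9941, -0.0068, -0.1079], [0.1078, 0.02, -0.994]] [0.0386, 0.5269, 0.9922]
side [[496.09700380898016, 0.0, 320.52939491526985], [0.0, 496.09700380898016, 229.7138415170637], [0.0, 0.0, 1.0]] [[0.809, -0.5876, -0.0141], [-0.3332, -0.4387, -0.8346], [0.4842, 0.6799, -0.5507]] [-0.4038, 0.2584, 0.9822]
{'time': 0.1, 'qpos': array([ 1.13802760e+00,  2.87084404e-01,  1.57805582e+00, -1.44262014e-05,
        1.27862707e+00, -1.50017397e-01]), 'dq': array([-0.00037822, -0.0014611 , -0.00363394,  0.00143262,  0.00055974,
        0.00034121]), 'joint_efforts': array([ 8.34490766e-04, -4.07299590e+01, -2.93697846e+01, -1.56272085e-04,
        3.42618194e-03, -2.20972134e-05]), 'eef_pos': array([0.18806106, 0.64766142, 0.24106695]), 'tcp_rot': array([ 0.09889565,  0.70026804, -0.10037134,  0.69983563]), 'contact_force': array([-0.50276599,  0.22184218, -0.35776491]), 'wrist_torque': array([0.02616821, 0.09327354, 0.03478356]), 'opening': 0.9984571570606396}
```

View pics/top0.png

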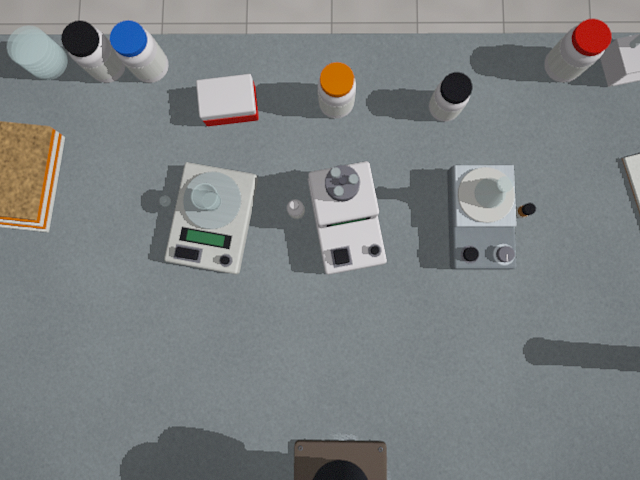

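View pics/side0.png

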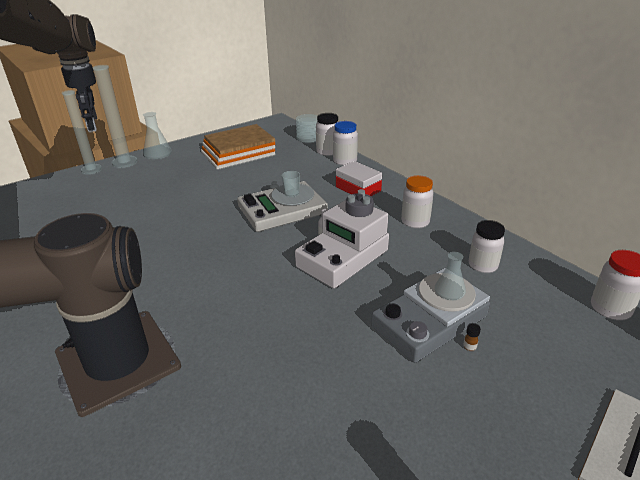

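```bash
python3 - <<'E'
import cv2,numpy as np
a=cv2.imread("pics/top0.png")
def z(im,x,y,w,h,k):return cv2.resize(im[y:y+h,x:x+w],None,fx=k,fy=k,interpolation=cv2.INTER_CUBIC)
o=np.hstack([z(a,160,225,100,55,4),z(a,310,210,90,55,4)])
o2=np.hstack([z(a,440,225,100,55,4),z(a,160,155,90,55,4)])
cv2.imwrite("pics/c1.png",np.vstack([o,o2]))
b=cv2.imread("pics/side0.png")
o=np.hstack([z(b,235,185,100,55,4),z(b,290,230,90,55,4)])
o2=np.hstack([z(b,370,295,100,55,4),z(b,290,160,90,55,4)])
cv2.imwrite("pics/c2.png",np.vstack([o,o2]))
E
```

```text
(no output)
```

View pics/c1.png

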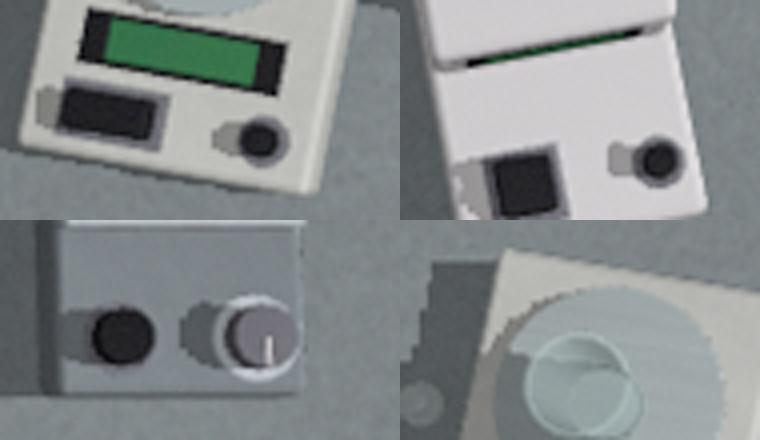

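View pics/c2.png

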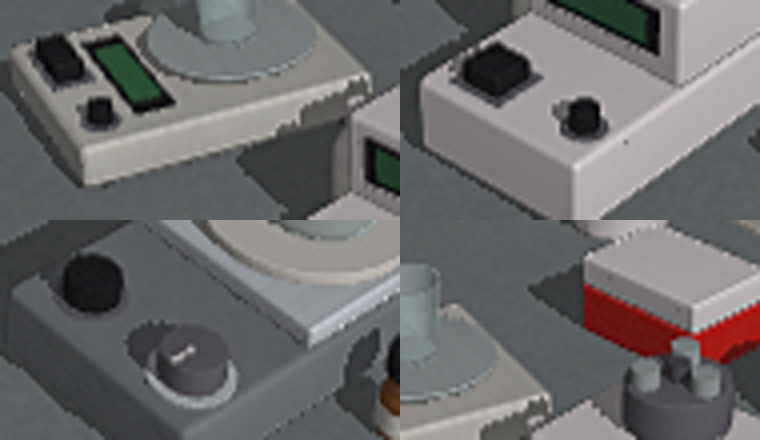

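```bash
cat >h.py <<'E'
import numpy as np
def bp(n,u,v,z):
    c=np.load(f"{n}.npz");K,R,t=c["K"],c["R"],c["t"]
    C=-R.T@t; d=R.T@np.linalg.inv(K)@[u,v,1]
    return C+d*(z-C[2])/d[2]
E
python3 - <<'E'
from h import *
P={}
for n,u,v,z in[("tare",186.7,252.2,.056),("bsm",225.5,260.2,.056),("pump",341.2,256,.076),("psm",375,250,.076),("stir",470.5,254,.066),("knob",506,253.5,.068)]:
    P[n]=bp("top",u,v,z);print(n,P[n].round(4))
for a,b in[("tare","bsm"),("pump","psm"),("stir","knob")]:
    d=P[b]-P[a];print(a,np.linalg.norm(d).round(4),np.degrees(np.arctan2(d[0],-d[1])).round(1))
for n,u,v,z in[("tare",249.5,197.5,.056),("pump",313.7,246.5,.076),("stir",393.2,308,.066)]: print(n,bp("side",u,v,z).round(4))
print(-np.load("top.npz")["R"].T@np.load("top.npz")["t"])
from scipy.spatial.transform import Rotation as Ro
print(Ro.from_quat([0.09889565,0.70026804,-0.10037134,0.69983563]).as_matrix().round(3))
E
```

```text
tare [0.4833 0.3226 0.056 ]
bsm [0.4673 0.2408 0.056 ]
pump [0.4766 0.0008 0.076 ]
psm [ 0.4894 -0.0677  0.076 ]
stir [ 0.4834 -0.2632  0.066 ]
knob [ 0.4848 -0.3344  0.068 ]
tare 0.0834 -11.1
pump 0.0697 10.5
stir 0.0713 1.2
tare [0.4852 0.3219 0.056 ]
pump [ 0.4757 -0.0068  0.076 ]
stir [ 0.4876 -0.2669  0.066 ]
[0.41656613 0.02235616 1.04381576]
[[-0.001  0.279  0.96 ]
 [-0.002  0.96  -0.279]
 [-1.    -0.002 -0.   ]]
```

drive_tool(series=[[[0,-0.46,0.75],[0,0,0]],[[0,-0.46,0.75],[0,0,0]],[[0,-0.46,0.75],[0,0,0]],[[0,-0.46,0.75],[0,0,0]],[[0,0,0],[0,0,0]]], grip=-1, newtons=20)

```text
time: 0.6
eef_pos: [0.308, 0.513, 0.237]
tcp_rot: [0.095, 0.701, -0.1, 0.699]
contact_force: [0.1, 0.7, -0.2]
opening: 0.144
```

drive_tool(series=[[[0.2,-0.54,0.8],[0,0,0]],[[0.3,-0.54,0.8],[0,0,0]],[[0.3,-0.54,0.8],[0,0,0]],[[0.3,-0.54,0.8],[0,0,0]],[[0.3,-0.53,0.8],[0,0,0]]])

```text
time: 1.1
eef_pos: [0.4603, 0.3339, 0.1686]
tcp_rot: [0.095, 0.701, -0.095, 0.7]
contact_force: [-0.5, 1.2, 0.0]
opening: -0.004
```

drive_tool(series=[[[0,0,0],[0,0,0]],[[0,0,0],[0,0,0]]])

```text
time: 1.3
eef_pos: [0.4618, 0.3296, 0.1651]
tcp_rot: [0.096, 0.703, -0.099, 0.698]
contact_force: [-0.7, 0.0, -0.5]
opening: 0.004
```

```bash
cat >>h.py <<'E'
from scipy.spatial.transform import Rotation as Ro
T=dict(tare=(.4835,.3222),stir=(.484,-.2635),pump=(.4766,0.0))
def need(name):
    from plant import ctrl
    s=ctrl.get_state();p=s["eef_pos"];M=Ro.from_quat(s["tcp_rot"]).as_matrix()
    d=np.array([*T[name],p[2]])-p
    # tilt correction to point straight down: rotation taking tool x to -z, in tool frame
    ax=np.cross(M[:,0],[0,0,-1.])
    print("pos",p.round(4),"tip",(p+.011*M[:,0]).round(4),"units",(M.T@d/.05).round(2),"tilt fix deg",np.degrees(M.T@ax).round(2),"F",s["contact_force"].round(2),"q",s["qpos"].round(2),s["time"])
def pic(name,fn,x=0,y=0,w=640,h=480,k=1):
    from plant import ctrl;import cv2
    a=ctrl.read_camera(name)["img"][y:y+h,x:x+w,::-1]
    cv2.imwrite(fn,cv2.resize(a,None,fx=k,fy=k,interpolation=cv2.INTER_CUBIC))
E
python3 -c "
from h import *
need('tare');pic('side','pics/s1.png',200,100,200,150,4);pic('top','pics/t1.png',100,130,200,150,4)"
```

```text
pos [0.4618 0.3296 0.1651] tip [0.4617 0.3296 0.1542] units [-0.   -0.02  0.46] tilt fix deg [ 0.   -0.33  0.25] F [-0.74  0.04 -0.47] q [ 0.44  0.13  1.91  0.    1.11 -0.85] 1.3
```

View pics/s1.png

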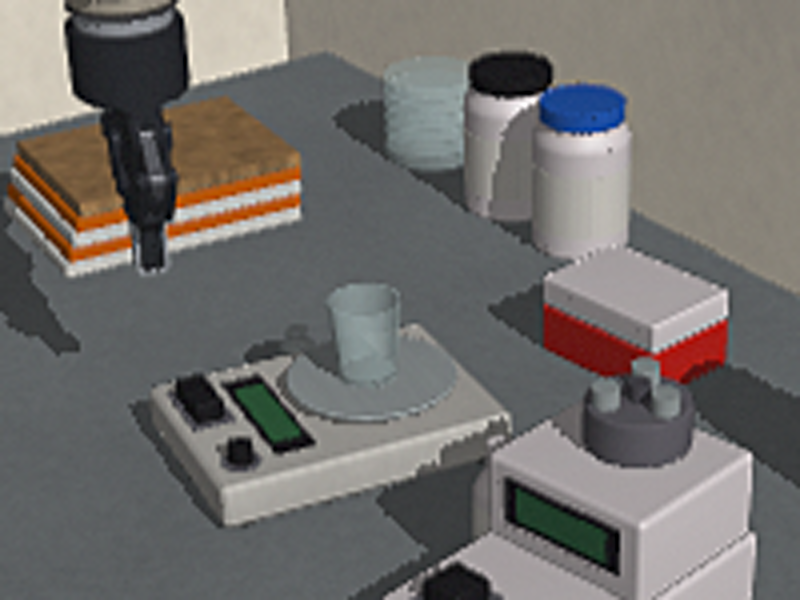

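View pics/t1.png

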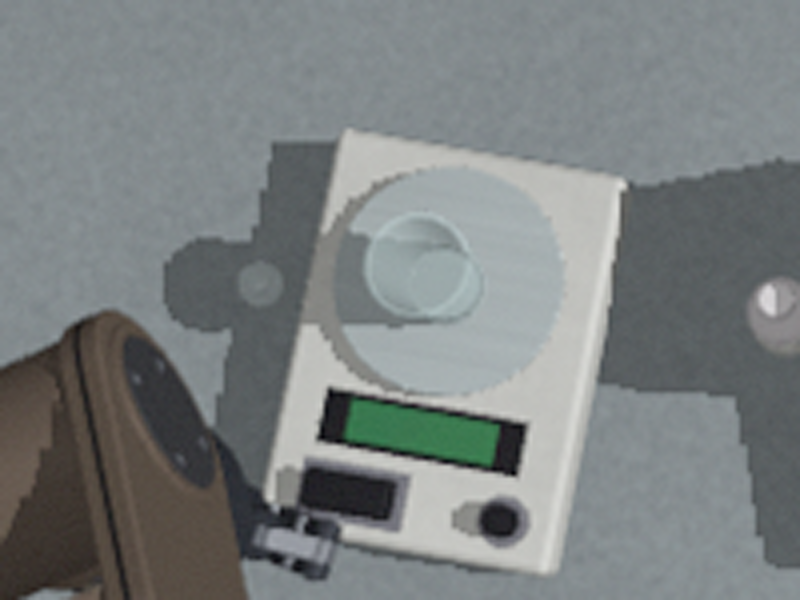

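drive_tool(series=[[[0.4,-0.02,0.46],[0,0,0]],[[0.4,0,0],[0,0,0]],[[0.4,0,0],[0,0,0]],[[0.3,0,0],[0,0,0]],[[0,0,0],[0,0,0]]])

```text
time: 1.9
eef_pos: [0.4811, 0.3317, 0.0923]
tcp_rot: [0.093, 0.701, -0.092, 0.701]
contact_force: [0.5, -0.3, -0.8]
opening: 0.0
```

```bash
python3 -c "
from h import *
need('tare');pic('side','pics/s2.png',200,100,200,150,4);pic('top','pics/t2.png',100,130,200,150,4)
for n in('side','top'):
  c=np.load(n+'.npz')
  from plant import ctrl
  s=ctrl.get_state();p=s['eef_pos']+Ro.from_quat(s['tcp_rot']).apply([.011,0,0])
  q=c['K']@(c['R']@p+c['t']);o=(200,100) if n=='side' else (100,130);print(n,((q[:2]/q[2]-o)*4).round(1))
"
```

```text
pos [0.4811 0.3317 0.0923] tip [0.4811 0.3317 0.0813] units [-0.   -0.17  0.09] tilt fix deg [ 0.    0.02 -0.13] F [ 0.48 -0.26 -0.76] q [ 0.43  0.26  1.91  0.    0.97 -0.88] 1.9
side [184.2 351.2]
top [311.8 486. ]
```

View pics/s2.png

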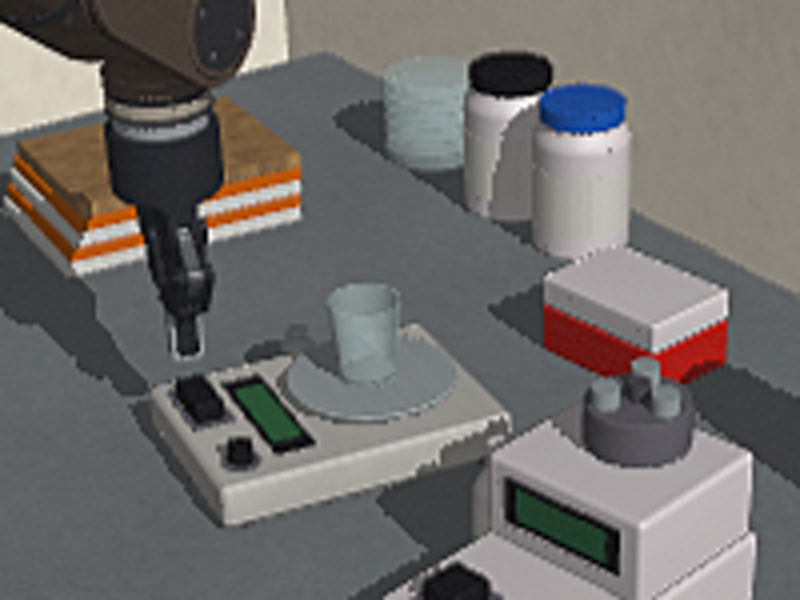

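View pics/t2.png

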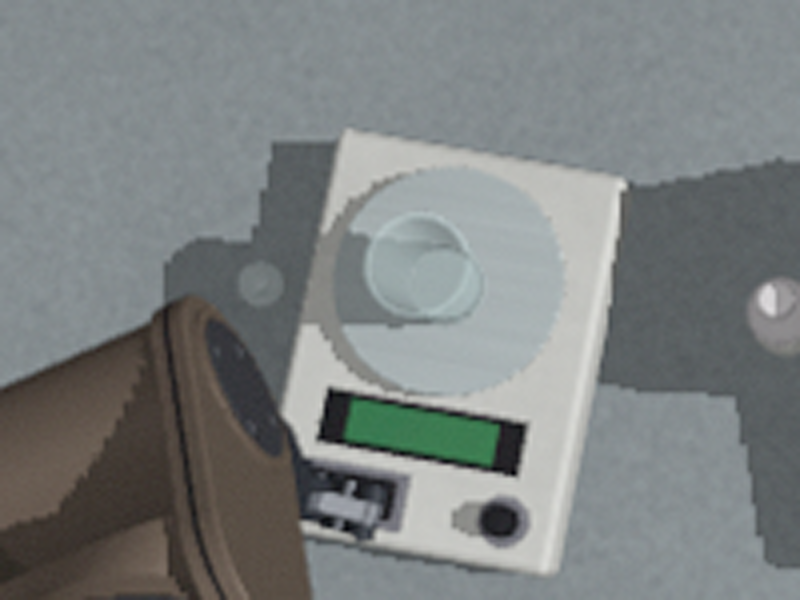

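```bash
python3 -c "
from h import *
need('tare');pic('top','pics/t3.png',150,225,80,60,10);pic('side','pics/s3.png',220,140,80,60,10)
need('tare')
for z in(.06,.07,.08,.09): print(z,bp('side',246.7,189,z).round(4),bp('top',189,258,z).round(4))
"
```

```text
pos [0.4827 0.3321 0.0946] tip [0.4828 0.3321 0.0836] units [-0.   -0.19  0.07] tilt fix deg [-0.    0.2  -0.27] F [-0.44 -0.81  1.83] q [ 0.43  0.26  1.91  0.    0.97 -0.88] 2.0
pos [0.4838 0.3319 0.0957] tip [0.4838 0.3319 0.0847] units [-0.   -0.19  0.05] tilt fix deg [-0.    0.31 -0.35] F [0.18 0.25 0.7 ] q [ 0.43  0.25  1.91  0.    0.97 -0.88] 2.1
0.06 [0.5    0.3642 0.06  ] [0.471  0.3161 0.06  ]
0.07 [0.4919 0.3475 0.07  ] [0.4705 0.3131 0.07  ]
0.08 [0.4837 0.3307 0.08  ] [0.4699 0.3101 0.08  ]
0.09 [0.4756 0.314  0.09  ] [0.4694 0.3071 0.09  ]
```

View pics/t3.png

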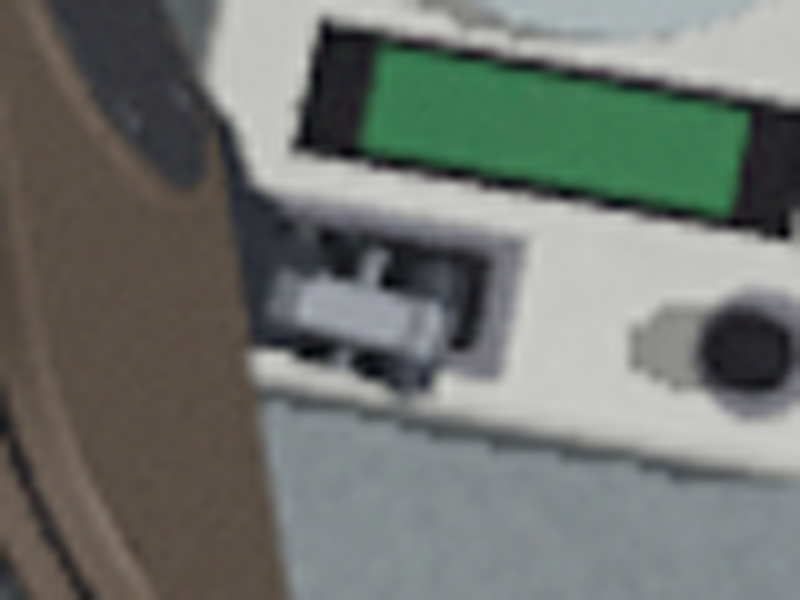

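View pics/s3.png

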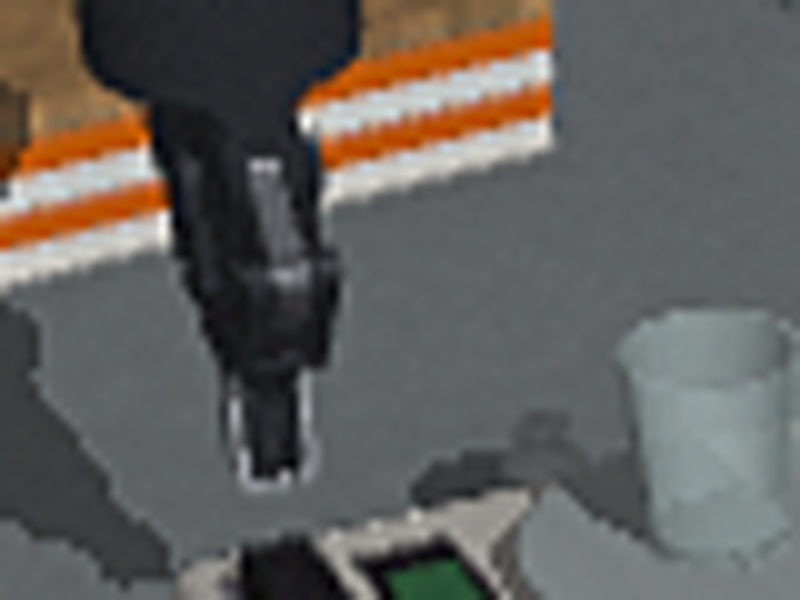

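drive_tool(series=[[[0,-0.19,0.05],[0,0,0]],[[0,0,0],[0,0,0]]])

```text
time: 2.3
eef_pos: [0.4847, 0.3221, 0.0978]
tcp_rot: [0.095, 0.698, -0.09, 0.704]
contact_force: [-0.7, 0.4, 0.5]
opening: 0.004
```

```bash
python3 -c "
from h import *
need('tare')
from plant import ctrl
ctrl.read_camera('top');need('tare')
ctrl.read_camera('top');need('tare')"
```

```text
pos [0.4847 0.3221 0.0978] tip [0.4848 0.3222 0.0868] units [-0.   -0.   -0.02] tilt fix deg [-0.    0.48 -0.47] F [-0.68  0.38  0.46] q [ 0.41  0.24  1.92  0.    0.97 -0.9 ] 2.3
pos [0.4849 0.3225 0.098 ] tip [0.485  0.3226 0.087 ] units [-0.   -0.01 -0.02] tilt fix deg [ 0.    0.5  -0.51] F [-0.24  0.11  0.06] q [ 0.41  0.24  1.92  0.    0.97 -0.9 ] 2.35
pos [0.4849 0.3227 0.0979] tip [0.485  0.3227 0.0869] units [-0.   -0.02 -0.02] tilt fix deg [ 0.    0.49 -0.51] F [-0.36  0.97  0.01] q [ 0.41  0.24  1.92  0.    0.97 -0.9 ] 2.4
```

drive_tool(series=[[[0.2,0,0],[0,0.4,-0.5]],[[0.2,0,0],[0,0,0]],[[0.1,0,0],[0,0,0]],[[0,0,0],[0,0,0]]])

```text
time: 2.8
eef_pos: [0.4851, 0.3224, 0.0707]
tcp_rot: [0.093, 0.701, -0.093, 0.701]
contact_force: [0.3, -0.2, -0.5]
opening: -0.003
```

```bash
python3 -c "
from h import *
need('tare')"
```

```text
pos [0.4851 0.3224 0.0707] tip [0.4851 0.3224 0.0597] units [-0.   -0.01 -0.03] tilt fix deg [0.   0.05 0.03] F [ 0.26 -0.18 -0.49] q [ 0.41  0.29  1.92 -0.    0.94 -0.89] 2.8
```

Tip is about 4 mm above the key; press in small steps.

drive_tool(series=[[[0.07,0,0],[0,0,0]],[[0.07,0,0],[0,0,0]],[[0,0,0],[0,0,0]]])

```text
time: 3.1
eef_pos: [0.4852, 0.3225, 0.0632]
tcp_rot: [0.092, 0.701, -0.093, 0.701]
contact_force: [-0.4, -1.0, 1.6]
opening: -0.001
```

drive_tool(series=[[[0.06,0,0],[0,0,0]],[[0.04,0,0],[0,0,0]],[[0,0,0],[0,0,0]]])

```text
time: 3.4
eef_pos: [0.4855, 0.3226, 0.0591]
tcp_rot: [0.092, 0.701, -0.093, 0.701]
contact_force: [-0.4, -1.1, 3.2]
opening: 0.006
```

drive_tool(series=[[[0.08,0,0],[0,0,0]],[[0.06,0,0],[0,0,0]],[[0,0,0],[0,0,0]]])

```text
time: 3.7
eef_pos: [0.4858, 0.3228, 0.0547]
tcp_rot: [0.092, 0.701, -0.093, 0.701]
contact_force: [-4.5, -2.4, 9.4]
opening: 0.001
```

drive_tool(series=[[[-0.4,0,0],[0,0,0]],[[-0.5,0,0],[0,0,0]],[[-0.5,0,0],[0,0,0]],[[-0.5,0,0],[0,0,0]],[[0,0,0],[0,0,0]]])

```text
time: 4.2
eef_pos: [0.4859, 0.3231, 0.1503]
tcp_rot: [0.092, 0.701, -0.093, 0.701]
contact_force: [1.3, 0.0, 0.2]
opening: 0.003
```

```bash
python3 -c "
from h import *
pic('side','pics/s4.png',220,170,80,60,10);need('tare');need('stir')"
```

```text
pos [0.4847 0.3225 0.148 ] tip [0.4847 0.3225 0.137 ] units [ 0.   -0.01 -0.02] tilt fix deg [-0.   -0.14  0.19] F [ 0.94  0.75 -0.64] q [ 0.41  0.18  1.88 -0.    1.08 -0.89] 4.25
pos [0.4847 0.3225 0.148 ] tip [0.4847 0.3225 0.137 ] units [  0.03 -11.32   3.03] tilt fix deg [-0.   -0.14  0.19] F [ 0.94  0.75 -0.64] q [ 0.41  0.18  1.88 -0.    1.08 -0.89] 4.25
```

View pics/s4.png

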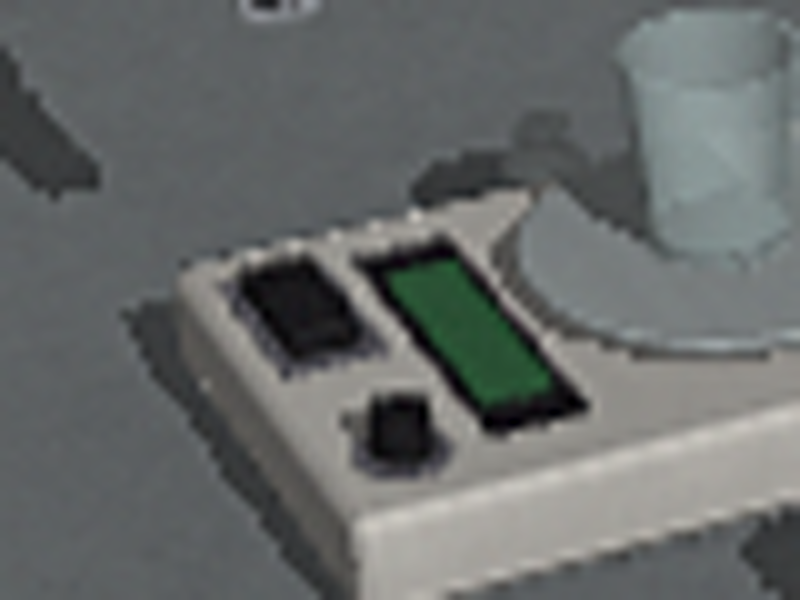

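drive_tool(series=[[[-0.6,-0.6,0.16],[0,0,0]],[[-0.3,-0.8,0.21],[0,0,0]],[[0,-0.9,0.24],[0,0,0]],[[0,-0.9,0.24],[0,0,0]],[[0,-0.9,0.24],[0,0,0]]])

```text
time: 4.75
eef_pos: [0.4807, 0.1078, 0.1848]
tcp_rot: [0.086, 0.706, -0.091, 0.697]
contact_force: [0.8, -0.4, -0.3]
opening: 0.0
```

drive_tool(series=[[[0,-0.9,0.24],[0,0,0]],[[0,-0.9,0.24],[0,0,0]],[[0,-0.9,0.24],[0,0,0]],[[0,-0.9,0.24],[0,0,0]],[[0,0,0],[0,0,0]]])

```text
time: 5.25
eef_pos: [0.4766, -0.0891, 0.1755]
tcp_rot: [0.089, 0.71, -0.093, 0.692]
contact_force: [0.3, 1.5, -0.8]
opening: 0.0
```

```bash
python3 -c "
from h import *
need('stir')"
```

```text
pos [ 0.4766 -0.0891  0.1755] tip [ 0.4763 -0.0892  0.1645] units [ 0.01 -3.33  1.03] tilt fix deg [-0.   -1.37  0.53] F [ 0.27  1.53 -0.84] q [-0.39 -0.06  2.08 -0.01  1.14 -1.7 ] 5.25
```

drive_tool(series=[[[0,-0.83,0.26],[0,-1.3,0.5]],[[0,-0.83,0.26],[0,0,0]],[[0,-0.83,0.26],[0,0,0]],[[0,-0.83,0.26],[0,0,0]],[[0,0,0],[0,0,0]]])

```text
time: 5.75
eef_pos: [0.4818, -0.2637, 0.1645]
tcp_rot: [0.093, 0.705, -0.087, 0.697]
contact_force: [0.3, 0.9, -0.7]
opening: 0.002
```

```bash
python3 -c "
from h import *
need('stir')"
```

```text
pos [ 0.4818 -0.2637  0.1645] tip [ 0.4817 -0.2636  0.1535] units [-0.    0.01  0.04] tilt fix deg [-0.   -0.7  -0.39] F [ 0.28  0.88 -0.68] q [-0.69  0.1   1.95  0.    1.11 -2.  ] 5.75
```

drive_tool(series=[[[0.4,0,0.04],[0,-0.6,-0.3]],[[0.4,0,0],[0,0,0]],[[0,0,0],[0,0,0]]])

```text
time: 6.05
eef_pos: [0.4824, -0.2604, 0.1187]
tcp_rot: [0.093, 0.704, -0.088, 0.699]
contact_force: [-0.3, 0.4, -0.2]
opening: -0.001
```

```bash
python3 -c "
from h import *
pic('side','pics/s5.png',350,240,120,90,6);pic('top','pics/t5.png',420,190,120,90,6);need('stir')
for n in('side','top'):
  c=np.load(n+'.npz')
  from plant import ctrl
  s=ctrl.get_state();p=s['eef_pos']+Ro.from_quat(s['tcp_rot']).apply([.011,0,0])
  for p in(p,np.array([*T['stir'],.066])):
    q=c['K']@(c['R']@p+c['t']);o=(350,240) if n=='side' else (420,190);print(n,((q[:2]/q[2]-o)*6).round(1))
"
```

```text
pos [ 0.4839 -0.2616  0.1216] tip [ 0.4838 -0.2615  0.1106] units [-0.   -0.04  0.01] tilt fix deg [-0.   -0.18 -0.23] F [ 0.38  0.07 -0.37] q [-0.68  0.15  1.98  0.    1.02 -2.  ] 6.15
side [248.5 302.3]
side [244.4 406.9]
top [337.9 373.5]
top [303.9 382.2]
```

View pics/s5.png

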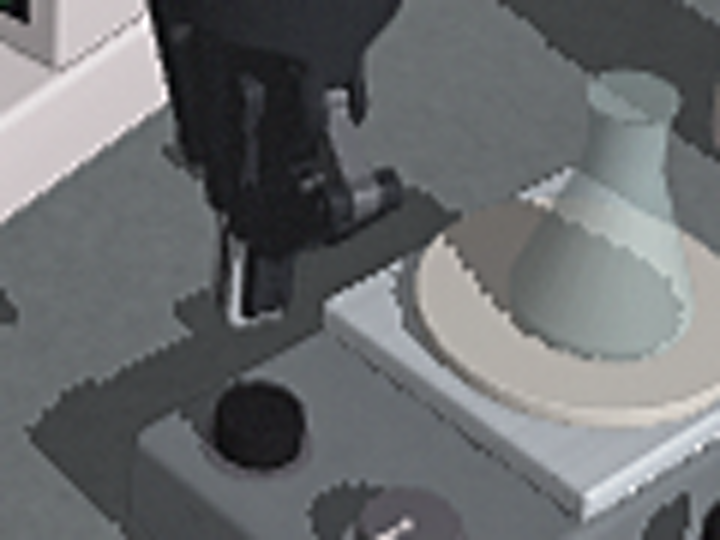

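View pics/t5.png

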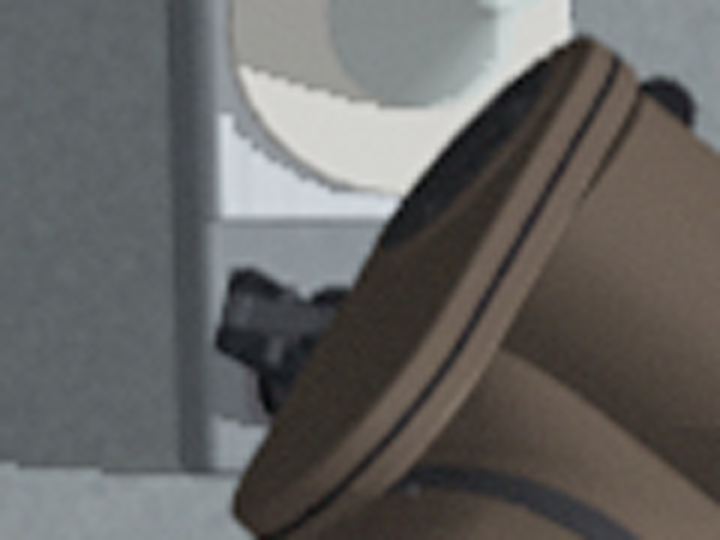

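drive_tool(series=[[[0.25,-0.04,0.01],[0,0,0]],[[0.25,0,0],[0,0,0]],[[0.15,0,0],[0,0,0]],[[0,0,0],[0,0,0]],[[0,0,0],[0,0,0]]])

```text
time: 6.65
eef_pos: [0.4854, -0.2627, 0.0886]
tcp_rot: [0.091, 0.701, -0.089, 0.702]
contact_force: [-0.6, -0.1, -0.9]
opening: 0.001
```

```bash
python3 -c "
from h import *
need('stir')"
```

```text
pos [ 0.4854 -0.2627  0.0886] tip [ 0.4855 -0.2626  0.0776] units [-0.   -0.02 -0.02] tilt fix deg [-0.    0.03 -0.16] F [-0.58 -0.11 -0.86] q [-0.68  0.2   1.99  0.    0.96 -2.  ] 6.65
```

Tip is 12 mm above the key top. Go down to about 8 mm press, then to the stop.

drive_tool(series=[[[0.1,-0.02,-0.01],[0,0,0]],[[0.1,0,0],[0,0,0]],[[0.08,0,0],[0,0,0]],[[0.08,0,0],[0,0,0]],[[0,0,0],[0,0,0]]])

```text
time: 7.15
eef_pos: [0.4855, -0.2643, 0.071]
tcp_rot: [0.091, 0.7, -0.089, 0.702]
contact_force: [-1.6, 0.4, 1.9]
opening: -0.0
```

drive_tool(series=[[[0.06,0,0],[0,0,0]],[[0,0,0],[0,0,0]]])

```text
time: 7.35
eef_pos: [0.4857, -0.2645, 0.0686]
tcp_rot: [0.091, 0.7, -0.089, 0.702]
contact_force: [-1.9, 1.7, 3.6]
opening: -0.001
```

drive_tool(series=[[[0.07,0,0],[0,0,0]],[[0.06,0,0],[0,0,0]],[[0,0,0],[0,0,0]]])

```text
time: 7.65
eef_pos: [0.486, -0.2647, 0.0647]
tcp_rot: [0.09, 0.701, -0.089, 0.702]
contact_force: [-3.8, 2.2, 8.6]
opening: 0.001
```

drive_tool(series=[[[-0.4,0,0],[0,0,0]],[[-0.5,0,0],[0,0,0]],[[-0.5,0,0],[0,0,0]],[[-0.6,0,0],[0,0,0]],[[-0.4,0,0],[0,0,0]]])

```text
time: 8.15
eef_pos: [0.4841, -0.2639, 0.1832]
tcp_rot: [0.092, 0.703, -0.088, 0.7]
contact_force: [-1.0, 0.5, 0.2]
opening: 0.001
```

```bash
python3 -c "
from h import *
pic('side','pics/s6.png',350,240,120,90,6);need('pump')"
```

```text
pos [ 0.4855 -0.2649  0.1865] tip [ 0.4855 -0.2649  0.1755] units [ 0.01  5.08 -1.51] tilt fix deg [ 0.    0.03 -0.12] F [ 0.87 -0.65  1.1 ] q [-0.68  0.07  1.93  0.    1.14 -2.  ] 8.2
```

View pics/s6.png

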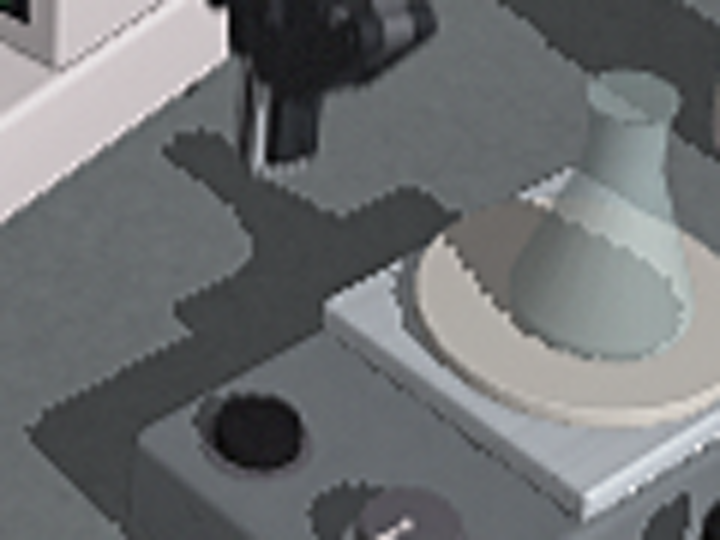

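drive_tool(series=[[[-0.1,0.84,-0.25],[0,0,0]],[[-0.1,0.84,-0.25],[0,0,0]],[[0,0.84,-0.25],[0,0,0]],[[0,0.84,-0.25],[0,0,0]],[[0,0.84,-0.25],[0,0,0]]])

```text
time: 8.7
eef_pos: [0.4791, -0.0451, 0.1945]
tcp_rot: [0.093, 0.699, -0.094, 0.703]
contact_force: [0.3, 1.2, -0.8]
opening: -0.001
```

drive_tool(series=[[[0,0.84,-0.25],[0,0,0]],[[0,0,0],[0,0,0]],[[0,0,0],[0,0,0]]])

```text
time: 9.0
eef_pos: [0.476, 0.0053, 0.1909]
tcp_rot: [0.091, 0.7, -0.091, 0.703]
contact_force: [0.0, 0.6, 0.7]
opening: 0.002
```

```bash
python3 -c "
from h import *
need('pump')"
```

```text
pos [0.476  0.0053 0.1909] tip [0.476  0.0053 0.1799] units [ 0.   -0.1   0.04] tilt fix deg [ 0.    0.26 -0.02] F [0.   0.56 0.68] q [-0.2  -0.11  2.1   0.    1.15 -1.52] 9.0
```

drive_tool(series=[[[0.4,-0.1,0.03],[0,0,0]],[[0.4,0,0],[0,0,0]],[[0.4,0,0],[0,0,0]],[[0,0,0],[0,0,0]],[[0,0,0],[0,0,0]]])

```text
time: 9.5
eef_pos: [0.4774, -0.0055, 0.1278]
tcp_rot: [0.092, 0.699, -0.094, 0.703]
contact_force: [0.3, 0.4, 0.5]
opening: 0.001
```

```bash
python3 -c "
from h import *
pic('side','pics/s7.png',270,180,120,90,6);pic('top','pics/t7.png',290,190,120,90,6);need('pump')
for n in('side','top'):
  c=np.load(n+'.npz')
  from plant import ctrl
  s=ctrl.get_state();p=s['eef_pos']+Ro.from_quat(s['tcp_rot']).apply([.011,0,0])
  for p in(p,np.array([*T['pump'],.076])):
    q=c['K']@(c['R']@p+c['t']);o=(270,180) if n=='side' else (290,190);print(n,((q[:2]/q[2]-o)*6).round(1))
"
```

```text
pos [ 0.4775 -0.0052  0.1282] tip [ 0.4776 -0.0052  0.1172] units [-0.    0.1  -0.05] tilt fix deg [-0.    0.39  0.05] F [ 0.22 -0.07  0.24] q [-0.22 -0.03  2.15 -0.    1.01 -1.53] 9.6
side [261.6 307.8]
side [254.1 390.1]
top [328.7 385.3]
top [309.5 396.1]
```

View pics/s7.png

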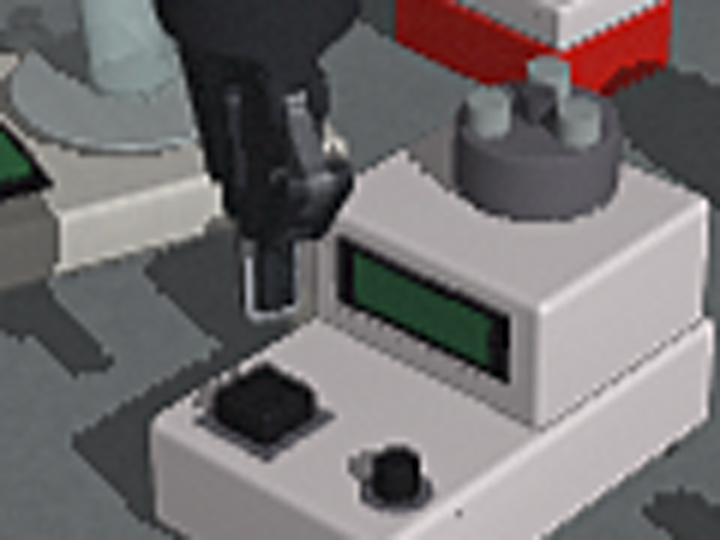

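View pics/t7.png

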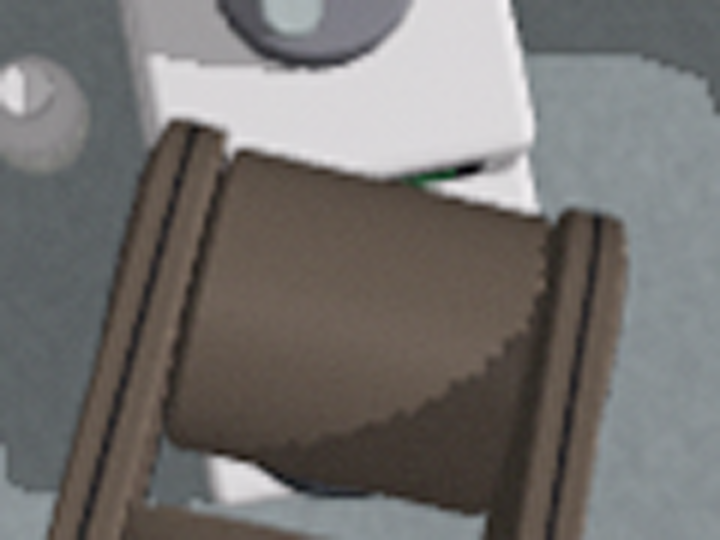

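drive_tool(series=[[[0.25,0.09,-0.03],[0,0.3,0]],[[0.25,0,0],[0,0,0]],[[0.1,0,0],[0,0,0]],[[0,0,0],[0,0,0]],[[0,0,0],[0,0,0]]])

```text
time: 10.1
eef_pos: [0.4789, -0.0006, 0.0977]
tcp_rot: [0.092, 0.699, -0.093, 0.703]
contact_force: [0.3, 0.2, -0.2]
opening: -0.002
```

```bash
python3 -c "
from h import *
need('pump')"
```

```text
pos [ 0.4789 -0.0006  0.0977] tip [ 0.4789 -0.0007  0.0867] units [-0.    0.   -0.05] tilt fix deg [-0.    0.3   0.04] F [ 0.33  0.21 -0.17] q [-0.21  0.03  2.16 -0.    0.95 -1.52] 10.1
```

drive_tool(series=[[[0.1,0,-0.04],[0,0.2,0]],[[0.1,0,0],[0,0,0]],[[0.08,0,0],[0,0,0]],[[0.06,0,0],[0,0,0]],[[0,0,0],[0,0,0]]])

```text
time: 10.6
eef_pos: [0.4778, -0.0002, 0.0809]
tcp_rot: [0.092, 0.7, -0.093, 0.702]
contact_force: [-1.8, -0.2, 3.6]
opening: 0.003
```

drive_tool(series=[[[0.06,0,0],[0,0,0]],[[0,0,0],[0,0,0]]])

```text
time: 10.8
eef_pos: [0.4781, -0.0002, 0.0783]
tcp_rot: [0.092, 0.7, -0.093, 0.702]
contact_force: [-1.9, 1.0, 4.9]
opening: -0.001
```

drive_tool(series=[[[0.07,0,0],[0,0,0]],[[0.05,0,0],[0,0,0]],[[0,0,0],[0,0,0]]])

```text
time: 11.1
eef_pos: [0.4783, -0.0002, 0.0747]
tcp_rot: [0.092, 0.701, -0.093, 0.701]
contact_force: [-3.8, 1.0, 10.7]
opening: 0.001
```

drive_tool(series=[[[-0.4,0,0],[0,0,0]],[[-0.5,0,0],[0,0,0]],[[-0.5,0,0],[0,0,0]],[[-0.6,0,0],[0,0,0]],[[-0.4,0,0],[0,0,0]]])

```text
time: 11.6
eef_pos: [0.4761, 0.0002, 0.1938]
tcp_rot: [0.092, 0.703, -0.093, 0.699]
contact_force: [0.0, -0.3, 0.3]
opening: -0.002
```

drive_tool(series=[[[-0.4,0,0],[0,0,0]],[[0,0,0],[0,0,0]],[[0,0,0],[0,0,0]],[[0,0,0],[0,0,0]]])

```text
time: 12.0
eef_pos: [0.4772, -0.0001, 0.2152]
tcp_rot: [0.092, 0.701, -0.093, 0.701]
contact_force: [-0.5, 0.4, -0.3]
opening: -0.0
```

```bash
python3 -c "
from h import *
import cv2
pic('side','pics/s8.png',225,160,260,195,3);need('pump')
a=cv2.imread('pics/side0.png')[160:355,225:485];cv2.imwrite('pics/s0c.png',cv2.resize(a,None,fx=3,fy=3,interpolation=cv2.INTER_CUBIC))"
```

```text
pos [0.4769 0.     0.2147] tip [ 0.4769 -0.      0.2037] units [ 0.   -0.   -0.01] tilt fix deg [-0.   -0.02  0.06] F [ 0.37 -0.37  0.94] q [-0.21 -0.14  2.08 -0.    1.2  -1.52] 12.05
```

View pics/s8.png

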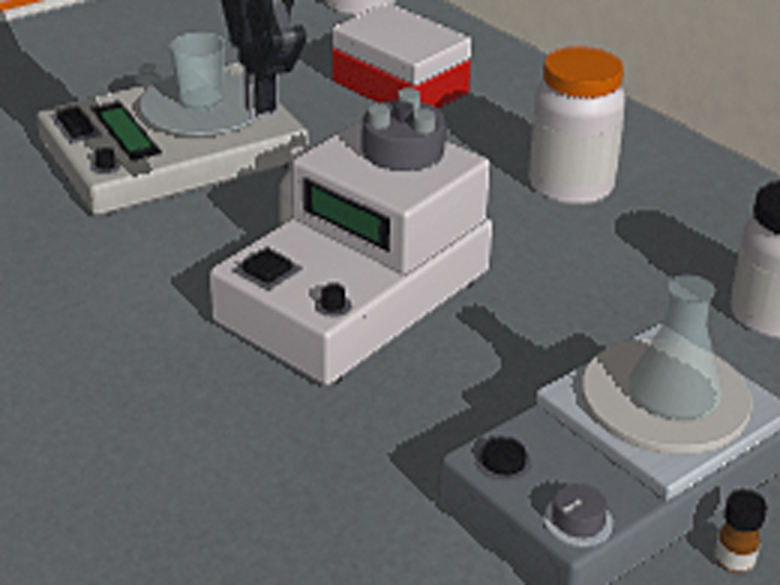

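View pics/s0c.png

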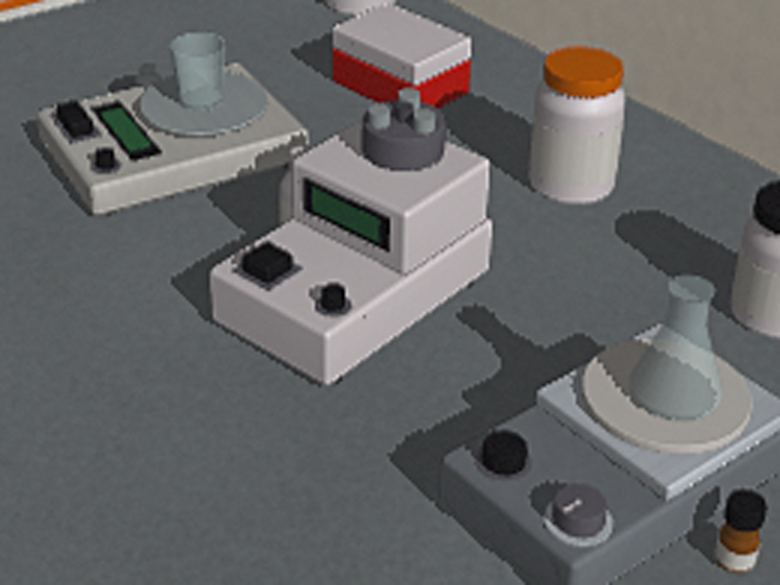

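All three keys sit visibly lower than in the first picture: zero (75,123), start (267,266) and stirrer (503,456). The small keys and the visible glassware are unchanged, and the finger is clear.

```bash
python3 -c "
from plant import ctrl
print(ctrl.sign_off())"
```

```text
the job is handed in; nothing more can be done
None
```

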